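# Make up two soap kits

### The job

Make up the two soap kits in the wooden trays, each thing in the compartment that fits it. The short tray with two compartments gets a soap bar and the wooden stamp; the long tray with three compartments gets a soap bar, the dropper bottle and the peach scoop. Lay each bar and the scoop flat along the tray's length, stand the stamp and the bottle upright in the small end compartment, and leave the squat pink pot and the taller jar of flakes where they stand.

Things in the scene. Friction and masses are not known exactly. Their poses are not given: they have to be found in the camera images.
- bar_a: cream-coloured cut soap bar, a plain block 72 x 54 x 30 mm (its x, y, z), lying flat; origin at the centre of its underside, x along its length. The two bars are alike and either may go into either kit.
- bar_b: cream-coloured cut soap bar, a plain block 69 x 51 x 30 mm (its x, y, z), lying flat; origin at the centre of its underside, x along its length. The two bars are alike and either may go into either kit.
- stamp: turned wooden soap stamp, 60 mm tall, standing upright on a round foot 39 mm across and 24 mm high, above it a round neck and knob about 24 mm across (grip there); origin at the centre of its underside, z up
- dropper: amber dropper bottle with a narrow black rubber bulb on top, standing: round body 31 mm across up to 61 mm high, then 20 mm across up to 98 mm; origin at the centre of its underside, z up
- scoop: peach plastic scoop, lying flat as in use: a round cup 42 mm across at the rim (36 mm at the foot), 26 mm high, with a flat handle 10 mm wide, 79 mm long over all; origin at the middle of that length at the underside; the cup's centre is 18 mm along its +y (grip across the cup, along its x), the handle points to its -y
- short_tray: flat wooden tray, 84 mm wide (its x), 168 mm long (its y), fixed to the bench; origin: centre of its underside. Walls and dividers 6 mm thick, 14 mm high; floor 5 mm up. Two compartments, each 72 mm wide (x): the small one 58 mm long, centred at y = -49 mm (for the stamp), the bar's 92 mm long, centred at y = +32 mm
- long_tray: flat wooden tray, 84 mm wide (its x), 276 mm long (its y), fixed to the bench; origin: centre of its underside. Walls and dividers 6 mm thick, 14 mm high; floor 5 mm up. Three compartments, each 72 mm wide (x): the small one 58 mm long, centred at y = -103 mm (for the dropper bottle), the bar's 92 mm long, centred at y = -22 mm, the scoop's 102 mm long, centred at y = +81 mm
- pot: squat round pot of pink powder with a wide white screw lid, 73 mm across, 65 mm tall, standing among the stock; it belongs to neither kit and stays; origin at the centre of its underside
- jar: clear tub of white flakes with a white screw lid, 82 mm across, 94 mm tall, standing behind the trays; it stays; origin at the centre of its underside
There are look-alikes about, which are no part of the job. What is meant by the dropper is not red, and is the larger of those in its own colour.

How it is judged (in metres and radians):
At the end, for the whole second after the job is handed in: Each tray holds a bar in its bar compartment; stamp (short tray) and dropper bottle (long tray) stand in the small ones, scoop in the third: all released, at rest, level to 6 degrees on the tray floor, bars and scoop within 20 degrees of the tray's length. Pot and jar moved under 30 mm ((((x of bar_a in the frame of short_tray between -0.015 and 0.015 m and y of bar_a in the frame of short_tray between 0.017 and 0.047 m and z of bar_a in the frame of short_tray between 0.002 and 0.009 m and angle between bar_a's own z axis and vertical below 0.1 rad and angle between the x axis of bar_a and the y axis of short_tray, either way round below 0.35 rad) and (x of bar_b in the frame of long_tray between -0.015 and 0.015 m and y of bar_b in the frame of long_tray between -0.037 and -0.007 m and z of bar_b in the frame of long_tray between 0.002 and 0.009 m and angle between bar_b's own z axis and vertical below 0.1 rad and angle between the x axis of bar_b and the y axis of long_tray, either way round below 0.35 rad)) or ((x of bar_b in the frame of short_tray between -0.015 and 0.015 m and y of bar_b in the frame of short_tray between 0.017 and 0.047 m and z of bar_b in the frame of short_tray between 0.002 and 0.009 m and angle between bar_b's own z axis and vertical below 0.1 rad and angle between the x axis of bar_b and the y axis of short_tray, either way round below 0.35 rad) and (x of bar_a in the frame of long_tray between -0.015 and 0.015 m and y of bar_a in the frame of long_tray between -0.037 and -0.007 m and z of bar_a in the frame of long_tray between 0.002 and 0.009 m and angle between bar_a's own z axis and vertical below 0.1 rad and angle between the x axis of bar_a and the y axis of long_tray, either way round below 0.35 rad))) and x of stamp in the frame of short_tray between -0.021 and 0.021 m and y of stamp in the frame of short_tray between -0.063 and -0.035 m and z of stamp in the frame of short_tray between 0.002 and 0.009 m and angle between each of stamp, dropper, scoop's own z axis and vertical below 0.1 rad and x of dropper in the frame of long_tray between -0.024 and 0.024 m and y of dropper in the frame of long_tray between -0.121 and -0.085 m and z of dropper in the frame of long_tray between 0.002 and 0.009 m and x of scoop in the frame of long_tray between -0.02 and 0.02 m and y of scoop in the frame of long_tray between 0.065 and 0.097 m and z of scoop in the frame of long_tray between 0.002 and 0.009 m and angle between the y axis of scoop and the y axis of long_tray, either way round below 0.35 rad and linear speed of each of bar_a, bar_b, stamp, dropper, scoop below 0.05 m/s and angular speed of each of bar_a, bar_b, stamp, dropper, scoop below 1 rad/s and distance of each of pot, jar from where it was at the start of the episode below 0.03 m); the robot touches nothing.
It fails at once if the squat pot or the jar was knocked over or moved more than 30 mm (distance of any of pot, jar from where it was at the start of the episode above 0.03 m or angle between any of pot, jar's own z axis and vertical above 0.4 rad).
It also fails if it takes over 115 s, if anything falls off the work surface, if the arm or the gripper's body presses on something with over 40 N, if the wrist force passes 120 N, or if a joint passes its speed limit or range.

### The arm

A 6-joint arm with a two-finger parallel gripper is mounted at the origin on a cart in front of the work surface, level with it; the furniture and walls round the work are solid. World frame = base frame: x ahead of the robot, y to its left, z up, the work surface at z = 0. Lengths are in mm, angles in degrees, forces in N, time in s.
With the tool pointing down it reaches from about 350 to 850 mm from the base axis. Payload 8.1 kg.
Tool frame: the origin (TCP) lies midway between the tips of the shut fingers; the grasp point (between the pads) lies 19 mm behind it; z points along the fingers, y is the line along which they close (so a half turn about z gives the same grasp; the last joint's range is limited). The gripper opens to 85 mm and grips with 20 to 120 N. Pads are 22 mm wide; open, the fingers measure 114 mm over their backs; the gripper's body (76 mm by 85 mm) begins 54 mm behind the grasp point. The pads swing forward as they close: fully open they stand 13 mm farther back than shut.
Start: joints at [-72.846, 7.471, 85.268, -0, 87.261, -4.893], TCP at [225.244, -556.121, 231.292] pointing down, gripper open.
Joint ranges: [-169.43, 169.43], [-51.17, 129.36], [1.28, 143.12], [-76.62, 256.62], [0, 156.53], [-152.29, 152.29]. Speed limits (degrees/s): [136.94, 136.94, 159.86, 180, 180, 180].

### API

Orientations are given as [roll, pitch, yaw] about the fixed x, y, z axes, in that order (R = Rz(yaw) Ry(pitch) Rx(roll)).
In Python, from bench import r gives the robot as it stands.
- The arm moves only by the tool apply_moves, never from a script. Its argument "steps" is a list of rows, each a list of 7 numbers: the opening, from -1 (shut) to 1 (fully open), then the shift along the tool's x, y, z in mm, then the turn, a rotation vector about the tool's x, y, z in units of 5 degrees (1.0 is 5 degrees). A call has exactly 8 rows; each row shifts and turns the commanded pose from where the row before left it, along the tool's axes as they then stand; what a row does not reach is not made up. A row lasts 1/10 s, in which the tool goes at most 50 mm and 8.59 degrees, less where a joint would pass 70% of its speed; a pose out of reach is approached as far as the arm can. A call is refused whole if a number of a shift passes 50 or a number of a turn 1, either way. A call with a gripper value outside its range is refused whole. The fingers move at their own pace and stop on an object; "squeeze" is the grip in N (left out, the last holds). Time passes only in rows, so rows that do not move let the fingers close, or fill a call up. It gives the time, the measured TCP pose, the force, the opening and the grip force at its end, in the units of the state.
- r.sense(): the state, without advancing time (a new reading comes with each control period).
- r.snapshot(name): name is "side" or "top"; returns a dict with "color" (480x640x3 uint8, blue, green, red), "depth" (480x640 float32, mm along the optical axis (not along the pixel's ray), 0 where there is no reading), "mtx" (3x3 intrinsics, pixels), "dist" ([k1, k2, p1, p2, k3] as OpenCV has them; the pictures are not rectified), "T" (4x4, takes a point from camera to world coordinates). Camera axes: x right, y down, z forward; pixel columns grow to the right and rows downward; lengths in mm; the calibration is good to about 2 mm. A picture is of the moment at which its call begins.
- r.hand_in(): hands the job in; it is judged then, once.
The state is a dict: "time": time; "joint_pos": joint angles; "qd": joint speeds; "joint_efforts": joint torques, N m; "tool_pos": TCP position; "tcp_rot": TCP orientation; "ft_force": force on the tool from outside, world axes, zero at the start; "wrist_torque": the same for the moment, N m; "finger_gap": finger opening in mm; "grip_force": force on a finger pad.
Only numpy, scipy, OpenCV 4.12 (cv2) and the standard library are available. Lean on these libraries where they do the work, as an engineer would, in place of code of your own. Each camera call takes 0.05 s, during which the arm holds its last target. There are 200 camera calls.

## Working session

There is one attempt and no reset: what is moved stays moved. The work goes in short steps, Python scripts to look and compute and a tool call to move; the robot and the scene stay as the last step left them, time stands still between calls to the robot, and variables do not carry over. Pictures are saved under pics/ and viewed, at most 14 in all, crops included, and the job is handed in when it is done.

Besides the shell and the picture viewer there is one more tool, called after "Call:" as name(argument=value, ...) on one line, values as JSON. apply_moves: Moves the arm, as the interface text tells. Its arguments: {"type":"object","properties":{"steps":{"type":"array"},"squeeze":{"type":"number"}},"required":["steps"]}

```bash
ls; mkdir -p pics; python3 - <<'E'
from bench import r
import cv2,numpy as np
for n in("top","side"):
    s=r.snapshot(n); cv2.imwrite(f"pics/{n}0.png",s["color"]); np.savez(f"{n}0.npz",**s); print(n,s["mtx"].tolist(),s["dist"],s["T"].round(3).tolist(),(s["depth"]>0).mean())
print(r.sense())
E
```

```text
pics
top [[447.44272875559716, 0.0, 324.47420274390487], [0.0, 447.44272875559716, 239.94357846661148], [0.0, 0.0, 1.0]] [-0.10505119  0.          0.          0.          0.        ] [[-0.072, -0.97, 0.233, 271.996], [-0.997, 0.069, -0.024, 38.995], [0.007, -0.234, -0.972, 1163.151], [0.0, 0.0, 0.0, 1.0]] 0.9962630208333333
side [[544.629479135135, 0.0, 317.84057110782544], [0.0, 544.629479135135, 238.21371175570573], [0.0, 0.0, 1.0]] [0.01024159 0.         0.         0.         0.        ] [[0.983, -0.106, 0.151, 382.771], [-0.185, -0.56, 0.808, -859.603], [-0.001, -0.822, -0.57, 663.809], [0.0, 0.0, 0.0, 1.0]] 0.99609375
{'time': 0.1, 'joint_pos': array([-7.28450349e+01,  7.50964116e+00,  8.53240473e+01, -1.01863590e-03,
        8.72606886e+01, -4.89437624e+00]), 'qd': array([ 0.06682561, -0.08340789, -0.08834027,  0.02117594, -0.09766885,
       -0.00133326]), 'joint_efforts': array([ 1.19263754e-03, -5.70954180e+01, -5.01939833e+01, -2.05920769e-04,
        8.14680388e-03, -2.51801788e-05]), 'tool_pos': array([ 225.0985165 , -555.64172275,  230.35154907]), 'tcp_rot': array([-1.79905880e+02, -7.03847805e-03,  2.20493851e+01]), 'ft_force': array([0.34247597, 0.1624901 , 0.02173456]), 'wrist_torque': array([-0.0010566 , -0.01938601, -0.04157225]), 'grip_force': 0.0, 'finger_gap': 85.22397119869797}
```

View pics/top0.png

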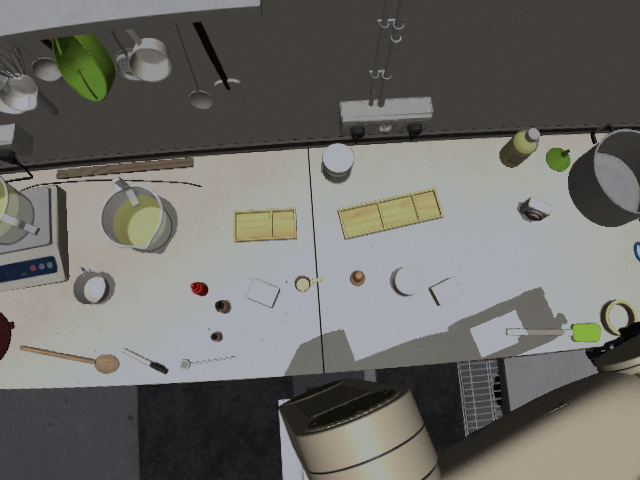

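View pics/side0.png

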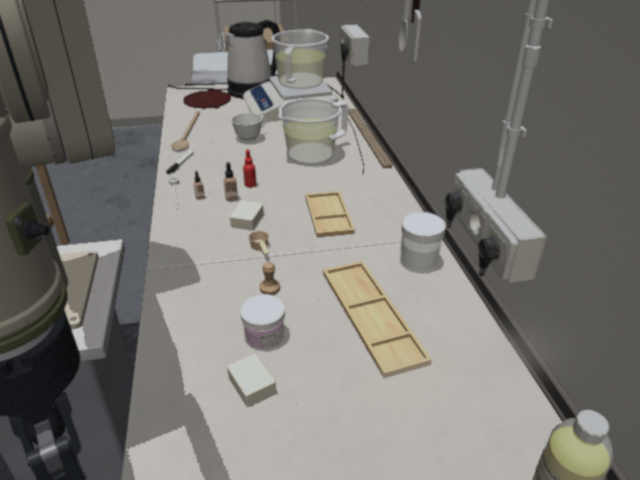

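The top view shows the bars at (263,292) and (447,291), the scoop at (303,284) with its handle to the right, and the stamp at (358,278). The pot is at (408,281) and the jar at (338,160). The larger brown dropper is at (222,306), with a smaller one at (216,337) and a red one at (199,288). The trays are at (266,225) (short, divider right of centre) and (390,213) (long). Next I measure them.

```bash
cat > h.py <<'E'
import numpy as np,cv2
def pts(s):
    d=s["depth"]; h,w=d.shape
    u,v=np.meshgrid(np.arange(w),np.arange(h))
    n=cv2.undistortPoints(np.stack([u,v],-1).reshape(-1,1,2).astype(float),s["mtx"],s["dist"]).reshape(h,w,2)
    P=np.dstack([n,np.ones((h,w))])*d[...,None]
    return P@s["T"][:3,:3].T+s["T"][:3,3], n
def ray(s,uv,z):
    n=cv2.undistortPoints(np.array(uv,float).reshape(-1,1,2),s["mtx"],s["dist"]).reshape(-1,2)
    R=s["T"][:3,:3];t=s["T"][:3,3]
    D=np.c_[n,np.ones(len(n))]@R.T
    return t+D*((z-t[2])/D[:,2])[:,None]
def comps(s,m,box=None,minpx=8):
    m=m.astype(np.uint8)
    k,l,st,c=cv2.connectedComponentsWithStats(m,connectivity=8)
    return [(l==i,st[i],c[i]) for i in range(1,k) if st[i,4]>=minpx]
E
python3 - <<'E'
from h import *
for n,reg in(("top",(150,130,480,350)),("side",(150,140,450,420))):
    s=dict(np.load(n+"0.npz")); P,_=pts(s); z=P[...,2]
    R=np.zeros(z.shape,bool); R[reg[1]:reg[3],reg[0]:reg[2]]=1
    fl=R&(abs(z)<15); print(n,"table z",np.median(z[R]),"std",z[R&(abs(z-np.median(z[R]))<4)].std())
    for m,st,c in comps(s,R&(z>10)&(z<150)):
        q=P[m]; zt=np.percentile(q[:,2],95); t=q[q[:,2]>zt-5]
        r=cv2.minAreaRect(t[:,:2].astype(np.float32))
        print(st.tolist(),"zt %.1f"%zt,"mean",q.mean(0).round(1),"top rect",np.round(r[0],1),np.round(r[1],1),round(r[2],1),"col",s["color"][m].mean(0).round())
E
```

```text
top table z 1.232124058878867 std 1.9170393469547071
[150, 130, 330, 54, 5865] zt 113.5 mean [815.5 105.   54.4] top rect [801.1  94.4] [713.3  39.5] 84.7 col [67. 69. 71.]
[150, 158, 43, 12, 273] zt 15.7 mean [797.4 423.8  12.5] top rect [797.6 423.3] [ 27.4 121.1] 0.8 col [67. 82. 95.]
[150, 189, 23, 62, 943] zt 131.6 mean [607.4 431.7  79.2] top rect [612.  418.9] [136.3  32. ] 1.5 col [114. 131. 130.]
[338, 188, 106, 51, 728] zt 18.5 mean [ 609.9 -174.1   14.5] top rect [ 609.8 -171.8] [ 85.2 274.9] 8.4 col [100. 141. 148.]
[233, 207, 64, 34, 471] zt 17.5 mean [598.9 166.7  13.9] top rect [602.3 168.1] [168.4  84.5] 89.6 col [102. 143. 152.]
[392, 266, 31, 30, 722] zt 69.2 mean [ 416.7 -186.5   62.3] top rect [ 417.9 -188.6] [68.  70.3] 86.0 col [163. 157. 155.]
[351, 270, 14, 15, 167] zt 61.2 mean [438.6 -64.9  34.6] top rect [441.9 -66.3] [17.8 18. ] 83.8 col [ 71.  92. 112.]
[294, 275, 31, 16, 119] zt 27.1 mean [442.8  59.6  22.1] top rect [438.5  58.7] [38.1 78.2] 3.7 col [113. 130. 133.]
[430, 277, 32, 29, 555] zt 33.6 mean [ 387.2 -288.6   29.7] top rect [ 388.  -290.8] [51
[... 1982 characters left out ...]
 30.5 mean [414.3 168.9  25.2] top rect [415.1 178.7] [77. 54.] 63.8 col [158. 167. 166.]
[248, 231, 21, 24, 267] zt 24.7 mean [432.8  69.6  18.9] top rect [429.7  58.5] [81.7 41.4] 83.3 col [109. 128. 141.]
[323, 261, 108, 114, 1338] zt 14.6 mean [ 609.5 -195.8   12.5] top rect [ 607.  -172.4] [ 85.3 278.8] 9.1 col [123. 157. 172.]
[259, 262, 21, 30, 369] zt 57.8 mean [437.5 -73.4  32.7] top rect [438.6 -68.2] [19.  22.6] 46.0 col [ 89. 108. 125.]
[240, 295, 45, 53, 1979] zt 65.4 mean [ 414.1 -204.2   51. ] top rect [ 414.4 -190.9] [72.6 70.9] 57.7 col [158. 155. 156.]
[227, 354, 49, 50, 1513] zt 30.6 mean [ 385.1 -298.5   26.5] top rect [ 385.  -291.3] [51.2 69.9] 21.4 col [169. 176. 175.]
```

```bash
python3 - <<'E'
from h import *
im=[]
for n,b in(("top",(285,265,335,305)),("side",(235,222,285,262))):
    s=dict(np.load(n+"0.npz")); P,_=pts(s)
    im.append(cv2.resize(s["color"][b[1]:b[3],b[0]:b[2]],None,fx=8,fy=8,interpolation=cv2.INTER_NEAREST))
    hsv=cv2.cvtColor(s["color"],cv2.COLOR_BGR2HSV)
    m=np.zeros(hsv.shape[:2],bool); m[b[1]:b[3],b[0]:b[2]]=1
    m&=hsv[...,1]>50
    for c in comps(s,m,minpx=20):
        v,u=np.nonzero(c[0]); q=ray(s,np.c_[u,v],20)[:,:2]
        r=cv2.minAreaRect(q.astype(np.float32)); print(n,c[1].tolist(),np.round(r[0],1),np.round(r[1],1),round(r[2],1))
        y=q[:,1]
        for lo in range(10,110,8):
            k=(y>=lo)&(y<lo+8)
            if k.sum(): print("  y",lo,"x",q[k,0].min().round(1),q[k,0].max().round(1),k.sum())
cv2.imwrite("pics/scoop.png",np.hstack(im))
s=dict(np.load("side0.npz"));P,_=pts(s)
m=np.zeros(P.shape[:2],bool); m[205:275,395:445]=1
q=P[m&(P[...,2]>85)&(P[...,2]<100)]; print("jar",q.mean(0),q.min(0),q.max(0))
E
```

```text
top [295, 276, 15, 15, 100] [436.   77.1] [36.  36.3] 86.3
  y 58 x 422.0 450.8 24
  y 66 x 417.6 453.9 25
  y 74 x 418.1 454.3 17
  y 82 x 418.3 452.0 16
  y 90 x 424.0 447.4 18
side [250, 231, 18, 19, 236] [432.1  69.3] [65.6 35.4] 85.2
  y 34 x 423.9 434.1 12
  y 42 x 416.5 445.2 23
  y 50 x 415.4 445.9 25
  y 58 x 415.7 446.7 25
  y 66 x 414.6 449.9 35
  y 74 x 414.9 450.7 40
  y 82 x 415.5 451.1 38
  y 90 x 416.2 449.8 32
  y 98 x 427.5 436.1 6
jar [739.2443297  -43.18960421  91.59416739] [699.70501754 -80.2102806   85.00673561] [781.72198372   2.54517508  95.4724497 ]
```

View pics/scoop.png

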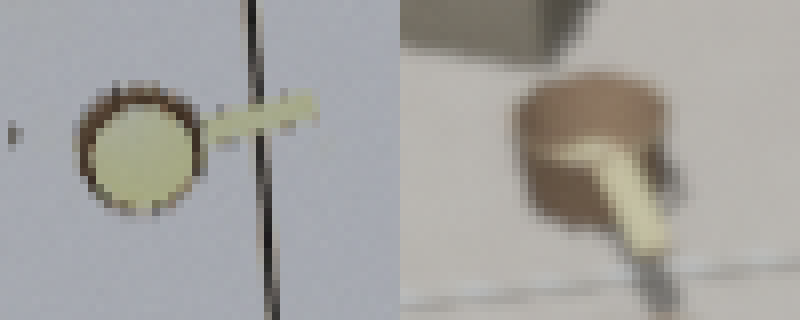

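Call:
apply_moves(steps=[[1,0,0,0,0,0,-1],[1,0,0,0,0,0,-1],[1,0,0,0,0,0,-1],[1,0,0,0,0,0,-1],[1,0,0,0,0,0,-1],[1,0,0,0,0,0,-1],[1,0,0,0,0,0,-1],[1,0,0,0,0,0,-1]], squeeze=40)

```text
time: 0.9
tool_pos: [225.1, -555.8, 230.7]
tcp_rot: [-180.0, -0.0, 62.3]
ft_force: [0.9, -0.3, 1.2]
finger_gap: 85.4
grip_force: 0.0
```

Call:
apply_moves(steps=[[1,0,0,0,0,0,-1],[1,0,0,0,0,0,-1],[1,0,0,0,0,0,-1],[1,0,0,0,0,0,-1],[1,0,0,0,0,0,-1],[1,0,0,0,0,0,-1],[1,0,0,0,0,0,-1],[1,0,0,0,0,0,-1]])

```text
time: 1.7
tool_pos: [225.1, -555.8, 230.7]
tcp_rot: [-180.0, -0.1, 102.3]
ft_force: [0.5, 0.1, 0.1]
finger_gap: 85.2
grip_force: 0.0
```

The crop shows the scoop cup's rim centre at top-view pixel (302.6,283.5) and the handle tip at (324.5,278.2). I now go to the bar on the -y side.

Call:
apply_moves(steps=[[1,0,0,0,0,0,-0.91],[1,0,0,0,0,0,-0.91],[1,31.3,41.1,0,0,0,0],[1,31.3,41.1,0,0,0,0],[1,31.3,41.1,0,0,0,0],[1,31.3,41.1,0,0,0,0],[1,31.3,41.1,0,0,0,0],[1,31.3,41.1,0,0,0,0]])

```text
time: 2.5
tool_pos: [382.7, -298.5, 230.9]
tcp_rot: [-180.0, -0.0, 111.1]
ft_force: [0.4, -0.0, 0.2]
finger_gap: 85.3
grip_force: 0.0
```

```bash
cat > go.py <<'E'
import sys
from math import *
from bench import r
# go.py x y z yaw : total tool shift from measured pose, with the turn done first
s=r.sense(); p=s["tool_pos"]; yaw=s["tcp_rot"][2]
x,y,z,w=map(float,sys.argv[1:5])
d=(w-yaw+180)%360-180; a=radians(w); dx,dy=x-p[0],y-p[1]
print("pose",p.round(1),s["tcp_rot"].round(2),"turn units %.2f"%(-d/5),"shift after turn %.1f %.1f %.1f"%(dx*cos(a)+dy*sin(a),dx*sin(a)-dy*cos(a),p[2]-z),"xy dist %.0f"%hypot(dx,dy))
E
python3 go.py 386 -291 10 111.4
python3 - <<'E'
from h import *
s=dict(np.load("top0.npz"))
print("scoop",ray(s,[[302.6,283.5],[324.5,278.2]],25))
E
```

```text
pose [ 382.7 -298.5  230.9] [-1.8000e+02 -2.0000e-02  1.1113e+02] turn units -0.05 shift after turn 5.8 5.8 220.9 xy dist 8
scoop [[433.84553867  75.46140986  25.        ]
 [443.53314459  18.57785889  25.        ]]
```

Call:
apply_moves(steps=[[1,0,0,40,0,0,0],[1,0,0,40,0,0,0],[1,0,0,40,0,0,0],[1,0,0,40,0,0,0],[1,0,0,10,0,0,0],[1,0,0,0,0,0,0],[1,0,0,0,0,0,0],[1,0,0,0,0,0,0]])

```text
time: 3.3
tool_pos: [383.7, -302.0, 63.9]
tcp_rot: [179.9, 0.2, 111.1]
ft_force: [0.7, 0.4, 0.5]
finger_gap: 85.4
grip_force: 0.0
```

```bash
python3 go.py 386 -291 10 111.4
```

```text
pose [ 383.7 -302.    63.9] [179.9    0.22 111.14] turn units -0.05 shift after turn 9.4 6.2 53.9 xy dist 11
```

Call:
apply_moves(steps=[[1,9.4,6.2,0,0,0,0],[1,0,0,27,0,0,0],[1,0,0,27,0,0,0],[1,0,0,0,0,0,0],[-1,0,0,0,0,0,0],[-1,0,0,0,0,0,0],[-1,0,0,0,0,0,0],[-1,0,0,0,0,0,0]])

```text
time: 4.1
tool_pos: [386.0, -290.6, 9.4]
tcp_rot: [179.9, 0.2, 111.1]
ft_force: [-0.8, 1.1, 7.6]
finger_gap: 49.7
grip_force: 42.5
```

Call:
apply_moves(steps=[[-1,0,0,0,0,0,0],[-1,0,0,0,0,0,0],[-1,0,0,0,0,0,0],[-1,0,0,0,0,0,0],[-1,0,0,0,0,0,0],[-1,0,0,-10,0,0,0],[-1,0,0,-30,0,0,0],[-1,0,0,-30,0,0,0]])

```text
time: 4.9
tool_pos: [384.1, -289.0, 78.3]
tcp_rot: [-180.0, -0.1, 111.1]
ft_force: [0.7, -1.1, -0.4]
finger_gap: 49.5
grip_force: 41.8
```

Call:
apply_moves(steps=[[-1,0,0,-25,0,0,0.83],[-1,0,0,-25,0,0,0.83],[-1,0,0,0,0,0,0.82],[-1,12,40,0,0,0,0],[-1,12,40,0,0,0,0],[-1,12,40,0,0,0,0],[-1,12,40,0,0,0,0],[-1,0,0,0,0,0,0]])

```text
time: 5.7
tool_pos: [539.2, -215.2, 128.2]
tcp_rot: [179.9, -0.0, 98.9]
ft_force: [-0.7, 0.4, -0.8]
finger_gap: 49.7
grip_force: 42.2
```

```bash
python3 go.py 611.8 -193.7 70 98.7
```

```text
pose [ 539.2 -215.2  128.2] [ 1.7987e+02 -1.0000e-02  9.8930e+01] turn units 0.05 shift after turn 10.3 75.1 58.2 xy dist 76
```

Call:
apply_moves(steps=[[-1,3.4,25,0,0,0,0],[-1,3.4,25,0,0,0,0],[-1,3.5,25,0,0,0,0],[-1,0,0,29,0,0,0],[-1,0,0,29,0,0,0],[-1,0,0,0,0,0,0],[-1,0,0,0,0,0,0],[-1,0,0,0,0,0,0]])

```text
time: 6.5
tool_pos: [609.1, -196.9, 71.8]
tcp_rot: [179.9, 0.1, 98.7]
ft_force: [1.0, -0.2, -0.5]
finger_gap: 49.5
grip_force: 42.2
```

```bash
python3 go.py 611.8 -193.7 16 98.7; python3 - <<'E'
from bench import r
import cv2
cv2.imwrite("pics/a.png",r.snapshot("side")["color"][180:480,100:500])
E
```

```text
pose [ 609.1 -196.9   71.8] [1.7986e+02 9.0000e-02 9.8720e+01] turn units 0.00 shift after turn 2.8 3.2 55.8 xy dist 4
```

View pics/a.png

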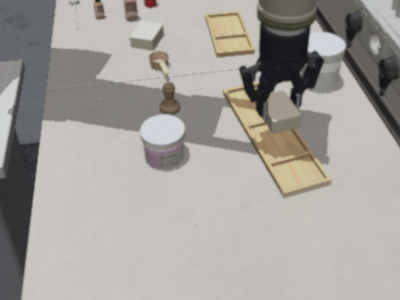

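The bar hangs level in the gripper over the middle compartment (crop pixel (283,112)). I lower and release it.

Call:
apply_moves(steps=[[-1,2.8,3.2,0,0,0,0],[-1,0,0,25,0,0,0],[-1,0,0,20,0,0,0],[-1,0,0,7,0,0,0],[-1,0,0,4,0,0,0],[-1,0,0,0,0,0,0],[0.3,0,0,0,0,0,0],[0.3,0,0,0,0,0,0]])

```text
time: 7.35
tool_pos: [611.6, -193.2, 14.4]
tcp_rot: [179.9, 0.1, 98.7]
ft_force: [0.1, -0.3, -0.2]
finger_gap: 55.4
grip_force: 0.0
```

Call:
apply_moves(steps=[[0.6,0,0,0,0,0,0],[0.6,0,0,0,0,0,0],[0.6,0,0,-20,0,0,0],[0.6,0,0,-30,0,0,0],[0.6,0,0,-40,0,0,0],[0.6,0,0,-40,0,0,0],[0.6,0,0,0,0,0,0],[0.6,0,0,0,0,0,0]])

```text
time: 8.15
tool_pos: [611.9, -193.3, 145.2]
tcp_rot: [179.8, 0.1, 98.7]
ft_force: [0.2, 0.3, -0.5]
finger_gap: 68.2
grip_force: 0.0
```

```bash
python3 go.py 440.3 -67.2 110 90
```

```text
pose [ 611.9 -193.3  145.2] [1.7983e+02 1.0000e-01 9.8750e+01] turn units 1.75 shift after turn 126.1 -171.6 35.2 xy dist 213
```

Call:
apply_moves(steps=[[0.3,25,-25,0,0,0,0],[0.3,25,-25,0,0,0,0],[0.3,25,-25,0,0,0,0],[0.3,25,-25,0,0,0,0],[0.3,25,-25,0,0,0,0],[0.3,25,-25,0,0,0,0],[0.3,0,0,20,0,0,0],[0.3,0,0,0,0,0,0]])

```text
time: 8.95
tool_pos: [436.7, -66.3, 119.8]
tcp_rot: [-179.7, -0.1, 98.8]
ft_force: [-0.3, 0.4, -0.4]
finger_gap: 55.6
grip_force: 0.0
```

```bash
python3 go.py 440.3 -67.2 31 98.7
```

```text
pose [436.7 -66.3 119.8] [-1.7971e+02 -1.3000e-01  9.8790e+01] turn units 0.02 shift after turn -1.4 3.4 88.8 xy dist 4
```

Call:
apply_moves(steps=[[0.3,0,0,0,0,0,0],[0.3,-1,3,0,0,0,0],[0.3,0,0,30,0,0,0],[0.3,0,0,30,0,0,0],[0.3,0,0,29,0,0,0],[0.3,0,0,0,0,0,0],[-1,0,0,0,0,0,0],[-1,0,0,0,0,0,0]])

```text
time: 9.75
tool_pos: [444.5, -68.5, 36.2]
tcp_rot: [179.9, 0.1, 98.7]
ft_force: [-0.2, -0.6, 0.6]
finger_gap: 27.3
grip_force: 0.2
```

Call:
apply_moves(steps=[[-1,0,0,0,0,0,0],[-1,0,0,0,0,0,0],[-1,0,0,0,0,0,0],[-1,0,0,0,0,0,0],[-1,0,0,0,0,0,0],[-1,0,0,0,0,0,0],[-1,0,0,-15,0,0,0],[-1,0,0,-20,0,0,0]])

```text
time: 10.55
tool_pos: [441.9, -67.7, 69.1]
tcp_rot: [-179.9, -0.0, 98.7]
ft_force: [-0.7, -0.3, 0.6]
finger_gap: 21.8
grip_force: 39.7
```

```bash
python3 go.py 599.8 119 130 98.7; python3 - <<'E'
from bench import r
import cv2
cv2.imwrite("pics/b.png",r.snapshot("side")["color"][150:400,150:500])
E
```

```text
pose [441.9 -67.7  69.1] [-1.7989e+02 -5.0000e-02  9.8750e+01] turn units 0.01 shift after turn 160.7 184.3 -60.9 xy dist 245
```

View pics/b.png

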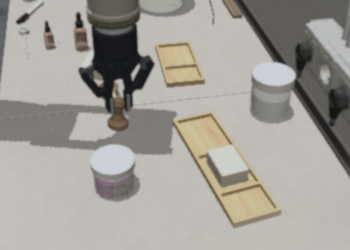

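The stamp is held upright (crop (118,115)), and the first bar lies in the middle compartment of the long tray (crop (228,165)).

Call:
apply_moves(steps=[[-1,0,0,-40,0,0,0],[-1,23,26.3,-20,0,0,0],[-1,23,26.3,0,0,0,0],[-1,23,26.3,0,0,0,0],[-1,23,26.3,0,0,0,0],[-1,23,26.3,0,0,0,0],[-1,23,26.3,0,0,0,0],[-1,23,26.3,0,0,0,0]])

```text
time: 11.4
tool_pos: [601.1, 120.5, 129.1]
tcp_rot: [180.0, 0.0, 98.8]
ft_force: [0.4, -0.2, -0.2]
finger_gap: 21.8
grip_force: 39.8
```

Call:
apply_moves(steps=[[-1,0,0,20,0,0,0],[-1,0,0,20,0,0,0],[-1,0,0,10,0,0,0],[-1,0,0,0,0,0,0],[-1,0,0,0,0,0,0],[-1,0,0,0,0,0,0],[-1,0,0,0,0,0,0],[-1,0,0,0,0,0,0]])

```text
time: 12.2
tool_pos: [600.9, 119.1, 80.3]
tcp_rot: [179.9, 0.0, 98.7]
ft_force: [0.3, 0.8, -0.4]
finger_gap: 21.7
grip_force: 39.8
```

```bash
python3 go.py 599.8 119 40.5 98.7
```

```text
pose [600.9 119.1  80.3] [179.91   0.    98.74] turn units 0.01 shift after turn 0.1 -1.1 39.8 xy dist 1
```

Call:
apply_moves(steps=[[-1,0,-1,18,0,0,0],[-1,0,0,16,0,0,0],[-1,0,0,4,0,0,0],[-1,0,0,0,0,0,0],[-1,0,0,0.5,0,0,0],[-1,0,0,0.5,0,0,0],[-1,0,0,0.5,0,0,0],[-1,0,0,0,0,0,0]])

```text
time: 13.0
tool_pos: [599.3, 118.9, 40.7]
tcp_rot: [-180.0, 0.0, 98.8]
ft_force: [-5.5, -1.1, 9.4]
finger_gap: 21.7
grip_force: 40.4
```

Call:
apply_moves(steps=[[-0.1,0,0,0,0,0,0],[-0.1,0,0,0,0,0,0],[-0.1,0,0,0,0,0,0],[-0.1,0,0,-20,0,0,0],[-0.1,0,0,-30,0,0,0],[0.6,0,0,-30,0,0,0],[1,0,0,-30,0,0,0],[1,0,0,0,0,0,0]])

```text
time: 13.8
tool_pos: [602.5, 119.4, 155.5]
tcp_rot: [179.5, 0.0, 98.8]
ft_force: [0.1, 0.1, 0.3]
finger_gap: 79.7
grip_force: 0.0
```

```bash
python3 go.py 416.8 179.1 10 64.2
```

```text
pose [602.5 119.4 155.5] [1.795e+02 2.000e-02 9.875e+01] turn units 6.91 shift after turn -27.1 -193.2 145.5 xy dist 195
```

Call:
apply_moves(steps=[[1,0,0,0,0,0,0.99],[1,0,0,0,0,0,0.99],[1,0,0,0,0,0,0.99],[1,0,0,0,0,0,0.99],[1,0,0,0,0,0,0.99],[1,0,0,0,0,0,0.98],[1,0,0,0,0,0,0.98],[1,-4.5,-32.2,0,0,0,0]])

```text
time: 14.6
tool_pos: [569.6, 127.9, 148.4]
tcp_rot: [180.0, 0.0, 63.9]
ft_force: [-0.2, -0.4, 0.2]
finger_gap: 85.1
grip_force: 0.0
```

Call:
apply_moves(steps=[[1,-4.5,-32.2,10,0,0,0],[1,-4.5,-32.2,20,0,0,0],[1,-4.5,-32.2,20,0,0,0],[1,-4.5,-32.2,20,0,0,0],[1,-4.5,-32.2,20,0,0,0],[1,0,0,0,0,0,0],[1,0,0,0,0,0,0],[1,0,0,0,0,0,0]])

```text
time: 15.4
tool_pos: [415.0, 178.9, 60.7]
tcp_rot: [179.9, -0.1, 64.2]
ft_force: [-0.1, -0.2, 0.4]
finger_gap: 85.3
grip_force: 0.0
```

```bash
python3 go.py 416.8 179.1 10 64.2
```

```text
pose [415.  178.9  60.7] [ 1.7991e+02 -7.0000e-02  6.4190e+01] turn units -0.00 shift after turn 0.9 1.5 50.7 xy dist 2
```

Call:
apply_moves(steps=[[1,1,1.5,20,0,0,0],[1,0,0,26,0,0,0],[1,0,0,5,0,0,0],[1,0,0,0,0,0,0],[-1,0,0,0,0,0,0],[-1,0,0,0,0,0,0],[-1,0,0,0,0,0,0],[-1,0,0,0,0,0,0]])

```text
time: 16.2
tool_pos: [416.8, 179.4, 10.3]
tcp_rot: [179.9, -0.1, 64.2]
ft_force: [-0.7, -0.6, 6.7]
finger_gap: 52.9
grip_force: 42.7
```

Call:
apply_moves(steps=[[-1,0,0,0,0,0,0],[-1,0,0,0,0,0,0],[-1,0,0,-20,0,0,0],[-1,0,0,-30,0,0,-1],[-1,0,0,-30,0,0,-1],[-1,0,0,0,0,0,-1],[-1,0,0,0,0,0,-1],[-1,0,0,0,0,0,-1]])

```text
time: 17.0
tool_pos: [415.8, 179.2, 89.7]
tcp_rot: [179.9, -0.0, 89.4]
ft_force: [0.8, 0.4, -1.4]
finger_gap: 52.2
grip_force: 42.6
```

```bash
python3 go.py 601 200 70 89.2
```

```text
pose [415.8 179.2  89.7] [ 1.7992e+02 -3.0000e-02  8.9410e+01] turn units 0.04 shift after turn 23.4 184.9 19.7 xy dist 186
```

Call:
apply_moves(steps=[[-1,3.9,30.8,0,0,0,0],[-1,3.9,30.8,0,0,0,0],[-1,3.9,30.8,0,0,0,0],[-1,3.9,30.8,0,0,0,0],[-1,3.9,30.8,0,0,0,0],[-1,3.9,30.8,0,0,0,0],[-1,0,0,20,0,0,0],[-1,0,0,0,0,0,0]])

```text
time: 17.8
tool_pos: [599.2, 199.3, 66.1]
tcp_rot: [-179.7, 0.1, 89.2]
ft_force: [-1.6, -0.8, -2.3]
finger_gap: 52.9
grip_force: 42.6
```

Call:
apply_moves(steps=[[-1,0,0,0,0,0,0],[-1,0,0,0,0,0,0],[-1,0,0,0,0,0,0],[-1,0,0,0,0,0,0],[-1,0,0,0,0,0,0],[-1,0,0,0,0,0,0],[-1,0,0,0,0,0,0],[-1,0,0,0,0,0,0]])

```text
time: 18.6
tool_pos: [600.5, 199.8, 68.8]
tcp_rot: [-180.0, 0.0, 89.2]
ft_force: [0.7, -0.0, -0.7]
finger_gap: 52.7
grip_force: 42.6
```

```bash
python3 go.py 601 200 16 89.2; python3 - <<'E'
from bench import r
import cv2
cv2.imwrite("pics/c.png",r.snapshot("side")["color"][100:400,150:500])
E
```

```text
pose [600.5 199.8  68.8] [-180.     0.    89.2] turn units -0.00 shift after turn 0.2 0.5 52.8 xy dist 1
```

View pics/c.png

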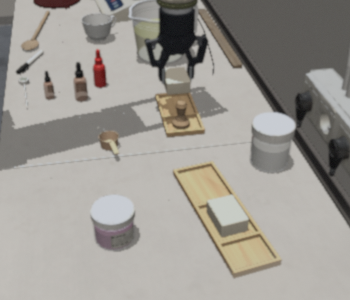

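The stamp stands in the small compartment of the short tray (crop (182,118)), and the bar hangs over the other one (crop (176,82)). I lower and release it.

Call:
apply_moves(steps=[[-1,0,0,25,0,0,0],[-1,0,0,20,0,0,0],[-1,0,0,7,0,0,0],[-1,0,0,1,0,0,0],[-1,0,0,0,0,0,0],[-1,0,0,0,0,0,0],[0.3,0,0,0,0,0,0],[0.5,0,0,0,0,0,0]])

```text
time: 19.45
tool_pos: [600.9, 199.9, 16.3]
tcp_rot: [180.0, -0.0, 89.2]
ft_force: [-0.2, -0.7, 0.3]
finger_gap: 64.1
grip_force: 0.0
```

Call:
apply_moves(steps=[[0.5,0,0,0,0,0,0],[0.5,0,0,-20,0,0,0],[0.5,0,0,-40,0,0,0],[0.5,0,0,-40,0,0,0],[0.5,0,0,-40,0,0,0],[0.2,0,0,0,0,0,-1],[0.2,0,0,0,0,0,-1],[0.2,0,0,0,0,0,-1]])

```text
time: 20.25
tool_pos: [600.9, 199.9, 156.6]
tcp_rot: [179.9, -0.0, 104.4]
ft_force: [-0.4, -0.9, -0.3]
finger_gap: 51.0
grip_force: 0.0
```

```bash
python3 go.py 387 279.3 140 104.2
```

```text
pose [600.9 199.9 156.6] [179.93  -0.   104.4 ] turn units 0.04 shift after turn 129.4 -187.9 16.6 xy dist 228
```

Call:
apply_moves(steps=[[0.2,21.6,-31.3,0,0,0,0],[0.2,21.6,-31.3,0,0,0,0],[0.2,21.6,-31.3,0,0,0,0],[0.2,21.6,-31.3,0,0,0,0],[0.2,21.6,-31.3,0,0,0,0],[0.2,21.4,-31.3,0,0,0,0],[0.2,0,0,0,0,0,0],[0.2,0,0,0,0,0,0]])

```text
time: 21.05
tool_pos: [386.4, 279.7, 156.2]
tcp_rot: [179.9, -0.0, 104.3]
ft_force: [0.6, 0.5, -0.6]
finger_gap: 51.0
grip_force: 0.0
```

```bash
python3 go.py 387 279.3 38 104.4
```

```text
pose [386.4 279.7 156.2] [ 1.7993e+02 -1.0000e-02  1.0430e+02] turn units -0.02 shift after turn -0.5 0.5 118.2 xy dist 1
```

Call:
apply_moves(steps=[[0.2,0,0,30,0,0,0],[0.2,0,0,30,0,0,0],[0.2,0,0,30,0,0,0],[0.2,0,0,28,0,0,0],[0.2,0,0,0,0,0,0],[0.2,0,0,0,0,0,0],[-1,0,0,0,0,0,0],[-1,0,0,0,0,0,0]])

```text
time: 21.85
tool_pos: [388.6, 280.1, 40.1]
tcp_rot: [179.8, -0.1, 104.2]
ft_force: [-0.1, 0.1, 4.3]
finger_gap: 28.8
grip_force: 39.2
```

Call:
apply_moves(steps=[[-1,0,0,0,0,0,0],[-1,0,0,0,0,0,0],[-1,0,0,0,0,0,0],[-1,0,0,0,0,0,0],[-1,0,0,-10,0,0,0],[-1,0,0,-30,0,0,0],[-1,0,0,-40,0,0,0],[-1,0,0,-40,0,0,0]])

```text
time: 22.65
tool_pos: [386.2, 279.0, 159.7]
tcp_rot: [-180.0, 0.0, 104.2]
ft_force: [1.3, 0.8, -0.8]
finger_gap: 28.7
grip_force: 39.8
```

```bash
python3 go.py 624.1 -273.8 170 98.7;python3 - <<'E'
from bench import r
import cv2
cv2.imwrite("pics/d.png",r.snapshot("side")["color"][50:350,100:500])
E
```

```text
pose [386.2 279.  159.7] [-179.97    0.    104.21] turn units 1.10 shift after turn -582.4 151.6 -10.3 xy dist 602
```

View pics/d.png

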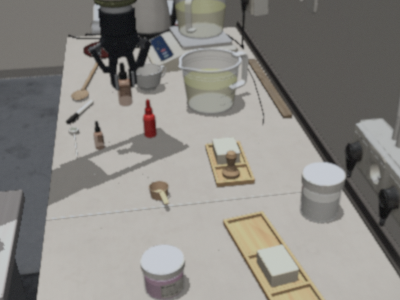

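The bottle is held upright (crop (123,83)), and the short tray has both its bar and stamp in place. I carry the bottle to the long tray.

Call:
apply_moves(steps=[[-1,0,0,-10,0,0,0.55],[-1,0,0,0,0,0,0.55],[-1,-36,9.4,0,0,0,0],[-1,-36,9.4,0,0,0,0],[-1,-36,9.4,0,0,0,0],[-1,-36,9.4,0,0,0,0],[-1,-36,9.4,0,0,0,0],[-1,-36,9.4,0,0,0,0]])

```text
time: 23.5
tool_pos: [475.7, 72.8, 168.8]
tcp_rot: [179.9, 0.0, 98.7]
ft_force: [0.8, -0.4, -0.9]
finger_gap: 28.8
grip_force: 39.8
```

Call:
apply_moves(steps=[[-1,-36,9.4,0,0,0,0],[-1,-36,9.4,0,0,0,0],[-1,-36,9.4,0,0,0,0],[-1,-36,9.4,0,0,0,0],[-1,-36,9.4,0,0,0,0],[-1,-36,9.4,0,0,0,0],[-1,-36,9.4,0,0,0,0],[-1,-36,9.4,0,0,0,0]])

```text
time: 24.3
tool_pos: [593.6, -200.5, 168.7]
tcp_rot: [180.0, 0.0, 98.7]
ft_force: [0.2, -0.0, 0.3]
finger_gap: 28.6
grip_force: 39.8
```

Call:
apply_moves(steps=[[-1,-36,9.4,0,0,0,0],[-1,-36,9.4,0,0,0,0],[-1,0,0,0,0,0,0],[-1,0,0,0,0,0,0],[-1,0,0,0,0,0,0],[-1,0,0,0,0,0,0],[-1,0,0,0,0,0,0],[-1,0,0,0,0,0,0]])

```text
time: 25.1
tool_pos: [622.6, -266.7, 168.2]
tcp_rot: [180.0, 0.0, 98.8]
ft_force: [-0.4, -0.7, -1.2]
finger_gap: 28.9
grip_force: 39.9
```

```bash
python3 go.py 624.1 -273.8 80 98.7
```

```text
pose [ 622.6 -266.7  168.2] [1.7998e+02 2.0000e-02 9.8750e+01] turn units 0.01 shift after turn -7.2 0.4 88.2 xy dist 7
```

Call:
apply_moves(steps=[[-1,-7.2,0.5,20,0,0,0],[-1,0,0,30,0,0,0],[-1,0,0,30,0,0,0],[-1,0,0,20,0,0,0],[-1,0,0,18,0,0,0],[-1,0,0,4,0,0,0],[-1,0,0,0,0,0,0],[-1,0,0,0,0,0,0]])

```text
time: 25.9
tool_pos: [624.6, -274.6, 46.5]
tcp_rot: [179.9, 0.0, 98.7]
ft_force: [-0.0, 0.7, -1.2]
finger_gap: 28.7
grip_force: 40.6
```

```bash
python3 go.py 624.1 -273.8 44.5 98.7;python3 - <<'E'
from bench import r
import cv2
cv2.imwrite("pics/e.png",cv2.resize(r.snapshot("side")["color"][230:400,270:450],None,fx=3,fy=3))
E
```

```text
pose [ 624.6 -274.6   46.5] [1.7995e+02 4.0000e-02 9.8710e+01] turn units 0.00 shift after turn 0.8 -0.4 2.0 xy dist 1
```

View pics/e.png

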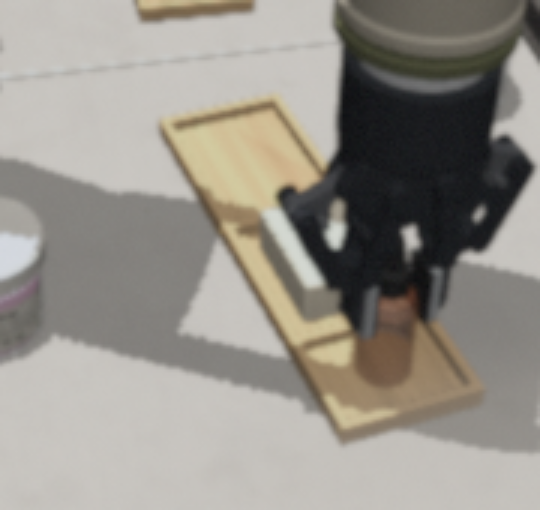

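The bottle hangs upright inside the small compartment, its foot at crop (385,365). I set it down, release it and lift.

Call:
apply_moves(steps=[[-1,0,0,0.7,0,0,0],[-1,0,0,0.7,0,0,0],[-1,0,0,0.6,0,0,0],[-1,0,0,0,0,0,0],[-0.5,0,0,0,0,0,0],[0,0,0,0,0,0,0],[0,0,0,0,0,0,0],[0.1,0,0,0,0,0,0]])

```text
time: 26.75
tool_pos: [623.9, -274.3, 43.4]
tcp_rot: [-180.0, -0.0, 98.7]
ft_force: [-0.0, 0.6, 1.1]
finger_gap: 47.0
grip_force: 0.0
```

Call:
apply_moves(steps=[[0.1,0,0,-20,0,0,0],[0.1,0,0,-30,0,0,0],[0.1,0,0,-40,0,0,0],[0.1,0,0,-45,0,0,0],[0.8,-20,-20,-20,0,0,0],[0.8,0,0,0,0,0,0],[0.8,0,0,0,0,0,0],[0.8,0,0,0,0,0,0]])

```text
time: 27.55
tool_pos: [606.8, -296.4, 196.8]
tcp_rot: [-179.9, -0.1, 98.7]
ft_force: [-0.1, 0.1, -1.1]
finger_gap: 77.2
grip_force: 0.0
```

```bash
python3 go.py 432.5 75 100 99.7
```

```text
pose [ 606.8 -296.4  196.8] [-1.7988e+02 -1.2000e-01  9.8700e+01] turn units -0.20 shift after turn 395.5 -109.2 96.8 xy dist 410
```

Call:
apply_moves(steps=[[0.8,0,0,0,0,0,-0.2],[0.8,33,-9.1,0,0,0,0],[0.8,33,-9.1,0,0,0,0],[0.8,33,-9.1,0,0,0,0],[0.8,33,-9.1,0,0,0,0],[0.8,33,-9.1,0,0,0,0],[0.8,33,-9.1,0,0,0,0],[0.8,33,-9.1,0,0,0,0]])

```text
time: 28.35
tool_pos: [504.4, -78.5, 197.6]
tcp_rot: [-179.9, -0.1, 99.8]
ft_force: [-0.1, 0.0, 0.5]
finger_gap: 76.9
grip_force: 0.0
```

Call:
apply_moves(steps=[[0.8,33,-9.1,0,0,0,0],[0.8,33,-9.1,0,0,0,0],[0.8,33,-9.1,0,0,0,0],[0.8,33,-9.1,0,0,0,0],[0.8,33,-9.1,0,0,0,0],[0.8,0,0,40,0,0,0],[0.8,0,0,40,0,0,0],[0.8,0,0,0,0,0,0]])

```text
time: 29.15
tool_pos: [427.9, 75.2, 112.6]
tcp_rot: [-179.4, -0.1, 99.8]
ft_force: [-1.8, -0.4, -0.1]
finger_gap: 77.0
grip_force: 0.0
```

Call:
apply_moves(steps=[[0.8,0,0,0,0,0,0],[0.8,0,0,0,0,0,0],[0.8,0,0,0,0,0,0],[0.8,0,0,0,0,0,0],[0.8,0,0,0,0,0,0],[0.8,0,0,0,0,0,0],[0.8,0,0,0,0,0,0],[0.8,0,0,0,0,0,0]])

```text
time: 29.95
tool_pos: [433.0, 74.7, 118.8]
tcp_rot: [-180.0, -0.0, 99.7]
ft_force: [-0.4, -0.4, 0.3]
finger_gap: 76.8
grip_force: 0.0
```

```bash
python3 go.py 432.5 75 10 99.7
```

```text
pose [433.   74.7 118.8] [-180.    -0.    99.7] turn units -0.00 shift after turn 0.4 -0.4 108.8 xy dist 1
```

Call:
apply_moves(steps=[[0.8,0,0,30,0,0,0],[0.8,0,0,30,0,0,0],[0.8,0,0,30,0,0,0],[0.8,0,0,19,0,0,0],[0.8,0,0,0,0,0,0],[0.8,0,0,0,0,0,0],[-1,0,0,0,0,0,0],[-1,0,0,0,0,0,0]], squeeze=30)

```text
time: 30.75
tool_pos: [434.4, 74.8, 11.3]
tcp_rot: [179.8, 0.0, 99.7]
ft_force: [-0.1, -0.6, 0.1]
finger_gap: 49.6
grip_force: 0.0
```

Call:
apply_moves(steps=[[-1,0,0,0,0,0,0],[-1,0,0,0,0,0,0],[-1,0,0,0,0,0,0],[-1,0,0,-10,0,0,0],[-1,0,0,-20,0,0,0],[-1,0,0,-30,0,0,0],[-1,0,0,-30,0,0,0],[-1,0,0,0,0,0,0]])

```text
time: 31.55
tool_pos: [436.6, 75.0, 105.4]
tcp_rot: [179.5, 0.1, 99.7]
ft_force: [1.0, -0.2, 0.6]
finger_gap: 39.7
grip_force: 30.3
```

```bash
python3 go.py 593.5 -74.1 100 98.7;python3 - <<'E'
from bench import r
import cv2
s=r.snapshot("side")["color"]
cv2.imwrite("pics/f.png",cv2.resize(s[100:400,180:480],None,fx=2,fy=2))
E
```

```text
pose [436.6  75.  105.4] [1.7949e+02 6.0000e-02 9.9700e+01] turn units 0.20 shift after turn -171.1 132.5 5.4 xy dist 216
```

View pics/f.png

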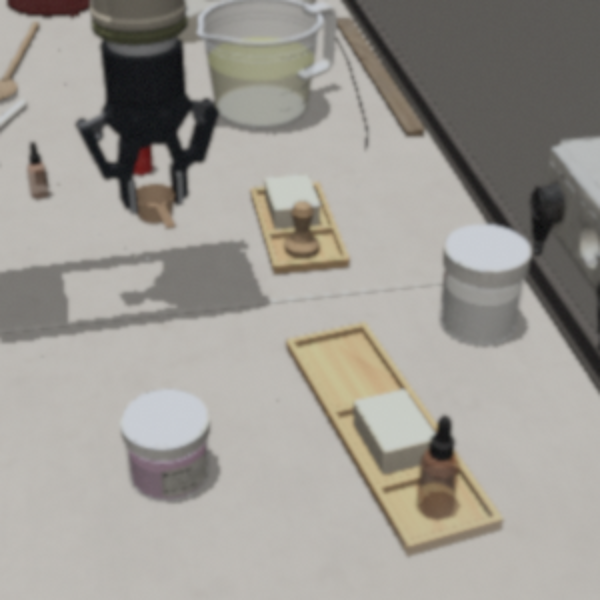

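The bottle stands in its compartment (crop (438,470)), and the scoop hangs level in the gripper (crop (155,203)). I carry it to the third compartment.

Call:
apply_moves(steps=[[-1,0,0,0,0,0,0.2],[-1,-24.5,19.4,0,0,0,0],[-1,-24.5,19.4,0,0,0,0],[-1,-24.5,19.4,0,0,0,0],[-1,-24.5,19.4,0,0,0,0],[-1,-24.5,19.4,0,0,0,0],[-1,-24.5,19.4,0,0,0,0],[-1,-24.5,19.4,0,0,0,0]])

```text
time: 32.4
tool_pos: [592.7, -75.0, 97.6]
tcp_rot: [-179.8, -0.1, 98.6]
ft_force: [0.5, 0.6, -0.4]
finger_gap: 39.7
grip_force: 30.3
```

Call:
apply_moves(steps=[[-1,0,0,20,0,0,0],[-1,0,0,20,0,0,0],[-1,0,0,10,0,0,0],[-1,0,0,0,0,0,0],[-1,0,0,0,0,0,0],[-1,0,0,0,0,0,0],[-1,0,0,0,0,0,0],[-1,0,0,0,0,0,0]])

```text
time: 33.2
tool_pos: [593.8, -74.3, 50.8]
tcp_rot: [179.9, 0.0, 98.7]
ft_force: [0.1, -0.5, 0.3]
finger_gap: 39.3
grip_force: 30.3
```

```bash
python3 go.py 593.5 -74.1 15 98.7
```

```text
pose [593.8 -74.3  50.8] [1.7992e+02 3.0000e-02 9.8700e+01] turn units 0.00 shift after turn 0.3 -0.2 35.8 xy dist 0
```

Call:
apply_moves(steps=[[-1,0,0,20,0,0,0],[-1,0,0,13,0,0,0],[-1,0,0,0,0,0,0],[-1,0,0,0.7,0,0,0],[-1,0,0,0.7,0,0,0],[-1,0,0,0.7,0,0,0],[-1,0,0,0,0,0,0],[-1,0,0,0,0,0,0]])

```text
time: 34.0
tool_pos: [593.3, -74.3, 14.9]
tcp_rot: [180.0, 0.0, 98.7]
ft_force: [0.0, 0.4, 0.7]
finger_gap: 39.3
grip_force: 31.3
```

Call:
apply_moves(steps=[[-1,0,0,0.6,0,0,0],[-1,0,0,0,0,0,0],[-0.2,0,0,0,0,0,0],[0.2,0,0,0,0,0,0],[0.4,0,0,0,0,0,0],[0.4,0,0,-10,0,0,0],[0.4,0,0,-30,0,0,0],[0.4,0,0,-40,0,0,0]])

```text
time: 34.8
tool_pos: [591.2, -73.8, 93.0]
tcp_rot: [-179.7, -0.1, 98.7]
ft_force: [0.8, -0.8, -1.0]
finger_gap: 59.6
grip_force: 0.0
```

Call:
apply_moves(steps=[[0.4,0,0,-40,0,0,0],[0.4,0,0,-40,0,0,0],[0.4,30,-30,0,0,0,0],[0.4,30,-40,0,0,0,0],[0.4,20,-40,0,0,0,0],[0.4,20,-40,0,0,0,0],[0.4,20,-40,0,0,0,0],[0.4,0,0,0,0,0,0]])

```text
time: 35.6
tool_pos: [382.7, 17.1, 173.6]
tcp_rot: [-180.0, -0.0, 98.8]
ft_force: [0.1, -0.3, 0.2]
finger_gap: 59.6
grip_force: 0.0
```

```bash
cat > chk.py <<'E'
from bench import r
from h import *
for n,reg in(("top",(225,180,480,330)),("side",(230,180,450,400))):
    s=r.snapshot(n); P,_=pts(s)
    cv2.imwrite(f"pics/end_{n}.png",cv2.resize(s["color"][reg[1]:reg[3],reg[0]:reg[2]],None,fx=2.5,fy=2.5))
    R=np.zeros(P.shape[:2],bool); R[reg[1]:reg[3],reg[0]:reg[2]]=1
    for m,st,c in comps(s,R&(P[...,2]>23)&(P[...,2]<140),minpx=15):
        q=P[m]; zt=np.percentile(q[:,2],95); t=q[q[:,2]>zt-6][:,:2]
        w=cv2.minAreaRect(t.astype(np.float32)); o=[]
        for k,(cx,cy,a) in dict(S=(600.5,168,-.8),L=(608.5,-172,8.7)).items():
            a=np.radians(a); d=np.array(w[0])-[cx,cy]; o.append((k,round(d[0]*np.cos(a)+d[1]*np.sin(a)),round(-d[0]*np.sin(a)+d[1]*np.cos(a))))
        print(n,"zt %.0f"%zt,np.round(w[0],1),np.round(w[1]),round(w[2],1),o)
E
python3 chk.py; python3 go.py 593 -74 150 98.7
```

```text
top zt 33 [705.2 -35.5] [24.  2.] 85.3 [('S', 108, -202), ('L', 116, 120)]
top zt 100 [ 624.3 -271.1] [9. 9.] 38.0 [('S', 30, -439), ('L', 1, -100)]
top zt 39 [ 610.8 -194.4] [51. 68.] 8.6 [('S', 15, -362), ('L', -1, -23)]
top zt 33 [600.9 -91. ] [77. 27.] 82.7 [('S', 4, -259), ('L', 5, 81)]
top zt 38 [600.7 199.6] [71. 52.] 89.2 [('S', 0, 32), ('L', 49, 368)]
top zt 67 [596.9 121.9] [18. 19.] 14.1 [('S', -3, -46), ('L', 33, 292)]
top zt 69 [ 418.  -188.8] [69. 71.] 85.0 [('S', -178, -359), ('L', -191, 12)]
side zt 94 [772.2  26.5] [228.  87.] 67.0 [('S', 174, -139), ('L', 192, 171)]
side zt 60 [593.1 117.1] [21. 20.] 53.3 [('S', -7, -51), ('L', 28, 288)]
side zt 30 [589.  -89.2] [80. 41.] 83.3 [('S', -8, -257), ('L', -7, 85)]
side zt 66 [ 414.6 -191.2] [72. 71.] 73.7 [('S', -181, -362), ('L', -195, 10)]
side zt 85 [ 620.8 -275.5] [15. 17.] 62.5 [('S', 27, -443), ('L', -3, -104)]
pose [387.1  15.8 175.1] [1.7983e+02 4.0000e-02 9.8740e+01] turn units 0.01 shift after turn -119.9 189.9 25.1 xy dist 225
```

View pics/end_top.png

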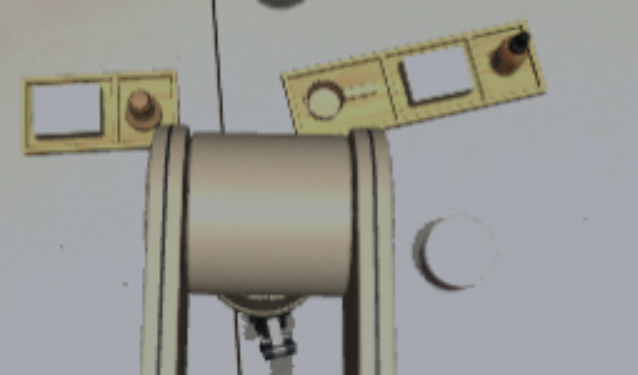

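View pics/end_side.png

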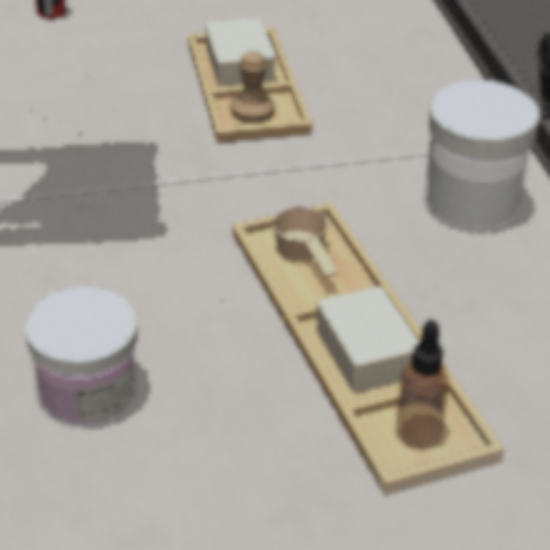

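The top and side views show every piece in its compartment: the bars at tray (0,32) and (-1,-23), the stamp at about (-5,-48), the bottle at (-1,-102) and the scoop at (-1,83). All are upright or flat, and the pot and jar have not moved. I hand the job in.

```bash
python3 -c "
from bench import r
print(r.hand_in())"
```

```text
the job is handed in; nothing more can be done
None
```

Both soap kits are made up and handed in after about 36 s of the 115 s allowed; the final camera check had every piece inside its limits and the pot and jar in place, but the hand-in gave no verdict.

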